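Find the loose clamp bolt on the shaker and hold its cap open

ROBOT

A 7-joint arm with a two-finger parallel gripper is mounted at the origin on the work surface. World frame = base frame: x ahead of the robot, y to its left, z up, the work surface at z = 0. Lengths are in m, angles in rad, forces in N, time in s.
With the tool pointing down it reaches from about 0.4 to 0.875 m from the base axis. Payload 6.5 kg.
Tool frame: the origin (TCP) lies on the centre line of the jaws, within the pads' length; the fingertips stand 19 mm ahead of it and the grasp point (between the pads) is the TCP; z points along the fingers, y is the line along which they close (so a half turn about z gives the same grasp; the last joint's range is limited). The gripper opens to 88 mm and grips with 3 to 60 N. Pads are 18 mm wide; open, the fingers measure 123 mm over their backs; the gripper's body (75 mm by 187 mm) begins 45 mm behind the grasp point.
Start: joints at [-1.192, 0.536, -0.004, 1.538, 0.003, 1.067, -0.071], TCP at [0.28, 0.587, 0.258] pointing down, gripper open.
Joint ranges: [-2.7, 2.7], [-0.37, 2.16], [-1.27, 1.26], [0.24, 2.4], [-1.31, 4.45], [0.19, 1.91], [-2.76, 2.76]. Speed limits (rad/s): [2.39, 2.39, 3.14, 3.14, 3.14, 3.14, 3.14].

INTERFACE

Orientations are given as [roll, pitch, yaw] about the fixed x, y, z axes, in that order (R = Rz(yaw) Ry(pitch) Rx(roll)).
In Python, from plant import bot gives the robot as it stands. The module is installed in compiled form; this text tells all that it offers.
- The arm moves only by the tool step_arm, never from a script. Its argument "rows" is a list of rows, each a list of 2 entries, a list of its own where there are three numbers: the shift along the tool's x, y, z in m, then the turn about the tool's z in degrees. A call has 1 to 8 rows; each row shifts and turns the commanded pose from where the row before left it, along the tool's axes as they then stand; what a row does not reach is not made up. A row lasts 1/12 s, in which the tool goes at most 41.7 mm and 7.16 degrees, less where a joint would pass 70% of its speed; a pose out of reach is approached as far as the arm can. A call with a gripper value outside its range is refused whole. "fingers" is the closure, from -1 (fully open) to 1 (shut), set as the call begins (left out, the last holds). The fingers move at their own pace and stop on an object; the grip force is fixed at half the most. Time passes only in rows, so rows that do not move let the fingers close. It gives the time, the measured TCP pose, the force, the opening and the grip force at its end, in the units of the state.
- bot.sense(): the state, without advancing time (a new reading comes with each control period).
- bot.read_camera(name): name is "scene" or "top" or "wrist"; returns a dict with "frame" (480x640x3 uint8, blue, green, red), "range_z" (480x640 float32, m along the optical axis (not along the pixel's ray), 0 where there is no reading), "fx", "fy", "cx", "cy" (pixels), "rvec" (rotation vector, rad) and "tvec" (3), from world to camera coordinates, as OpenCV has them. Camera axes: x right, y down, z forward; pixel columns grow to the right and rows downward; lengths in m; the calibration is good to about 2 mm. A picture is of the moment at which its call begins.
- bot.sign_off(): hands the job in; it is judged then, once.
Trained networks look in a picture, given as the dict that the camera call returned (one of the last four; its "shot" number tells which), for a name from the list of things; names that differ only in an ending like _2 or _b are one class to them, and where a whole thing is asked for, a point or a joint stands for the part that bears it (a point fixed in the world has none). Each returns a list of dicts, best first, with "conf" (0 to 1); they miss things now and then, are a little off and sometimes report something else, mostly with a low value. They report only what shows in the picture. A call takes as long as a camera call.
- bot.look_for(picture, label): "box" ([centre column, centre row, width, height] as shares, 0 to 1, of the picture: columns of its width, rows of its height, round what is visible of it).
- bot.silhouettes(picture, label): "mask" (480x640 bool, what is visible of it) and "box" ([centre column, centre row, width, height] as shares, 0 to 1, of the picture: columns of its width, rows of its height, round what is visible of it).
The state is a dict: "time_s": time; "joint_pos": joint angles; "qd": joint speeds; "tau": joint torques, N m; "tool_pos": TCP position; "tcp_rot": TCP orientation; "contact_force": force on the tool from outside, world axes, zero at the start; "wrist_torque": the same for the moment, N m; "grip_width": opening from 0.0 (shut) to 1.0 (fully open); "grasp_force": force on a finger pad.
Only numpy, scipy, OpenCV 4.12 (cv2) and the standard library are available. Lean on these libraries where they do the work, as an engineer would, in place of code of your own. Each camera call takes 0.05 s, during which the arm holds its last target. There are 200 camera calls.

TASK

Lock the shaker's platform first: press the sprung brake paddle down until its catch holds it. Then tap the three clamp bolts one after another, pressing firmly on the heads, until you find the loose one, which sinks a few millimetres and stays down, and with the gripper lift that bolt's hinged cap by its ball knob well past half-way to upright (about 60 degrees), leaving the other two caps shut and the things around undisturbed. Finish while holding the cap open for the colleague with the spanner: do not let go.

Things in the scene. Friction and masses are not known exactly. Their poses are not given: they have to be found in the camera images.
- shaker: White bench shaker, fixed, 270 x 420 mm (x by y) with a flat aluminium platform on top, 75 mm above the table. Origin: centre of its underside. Its y axis is the long side. The platform carries everything below.
- brake: Platform brake: small grey bracket, fixed on the platform along its far edge (its place along that edge varies). Origin: centre of its underside, on the platform; the paddle lever pivots 28 mm above it and reaches 85 mm along the brake's +y.
- lever (a joint): Sprung brake paddle, rad: 0 = up (paddle sloping up at 0.45 rad), 0.45 = fully down, level. Pressed downward at its pad it resists with up to about 11 N; past about 0.38 an over-centre catch takes it the rest of the way and keeps it down. Let go earlier, it springs back up.
- lever_pad (a point): Centre of the top face of the paddle's black pad (34 x 34 mm) at the lever's free end. Raised it is about 70 mm above the platform; fully down about 34 mm above it and 10 mm further along the brake's +y (85 mm from the brake's origin).
- station1: One of three alike clamp stations: grey block 50 x 46 x 31 mm fixed on the platform, with a hex bolt head (23 mm across) upright in its middle, 10 mm proud of the cap plate around it. Origin: underside, on the bolt's axis; -x points to the cap's knob, y along the cap's hinge. Head top: 46.5 mm above the origin (not sunk). Hinge axis: 24 mm along +x from the bolt axis, 34 mm up.
- bolt1 (a joint): How far this bolt has sunk, m: 0 at the start. Two of the bolts are tight and hardly move (under 1.5 mm); the loose one, whichever it is, goes down 6 mm when its head is pressed with more than about 4 N, and stays down. They look alike beforehand.
- cap1 (a joint): Hinged cap of this bolt, rad: 0 = shut (lying flat), 1.4 = stop. A light spring and its weight shut it whenever it is not held (under 1 N at the knob).
- cap1_knob (a point): Centre of the black ball knob, 18 mm in diameter, at the cap's free end; shut, 50 mm from the bolt axis along the station's -x, 37 mm above the platform; it swings up and over on a 74 mm arc. Cap: steel plate 44 mm wide, 4 mm thick, holed for the bolt head, joined to the knob by a 9 mm wide tongue; its wide part ends 28 mm from the knob's centre, so fingers fit down both sides (in y).
- station2: One of three alike clamp stations: grey block 50 x 46 x 31 mm fixed on the platform, with a hex bolt head (23 mm across) upright in its middle, 10 mm proud of the cap plate around it. Origin: underside, on the bolt's axis; -x points to the cap's knob, y along the cap's hinge. Head top: 46.5 mm above the origin (not sunk). Hinge axis: 24 mm along +x from the bolt axis, 34 mm up.
- bolt2 (a joint): How far this bolt has sunk, m: 0 at the start. Two of the bolts are tight and hardly move (under 1.5 mm); the loose one, whichever it is, goes down 6 mm when its head is pressed with more than about 4 N, and stays down. They look alike beforehand.
- cap2 (a joint): Hinged cap of this bolt, rad: 0 = shut (lying flat), 1.4 = stop. A light spring and its weight shut it whenever it is not held (under 1 N at the knob).
- cap2_knob (a point): Centre of the black ball knob, 18 mm in diameter, at the cap's free end; shut, 50 mm from the bolt axis along the station's -x, 37 mm above the platform; it swings up and over on a 74 mm arc. Cap: steel plate 44 mm wide, 4 mm thick, holed for the bolt head, joined to the knob by a 9 mm wide tongue; its wide part ends 28 mm from the knob's centre, so fingers fit down both sides (in y).
- station3: One of three alike clamp stations: grey block 50 x 46 x 31 mm fixed on the platform, with a hex bolt head (23 mm across) upright in its middle, 10 mm proud of the cap plate around it. Origin: underside, on the bolt's axis; -x points to the cap's knob, y along the cap's hinge. Head top: 46.5 mm above the origin (not sunk). Hinge axis: 24 mm along +x from the bolt axis, 34 mm up.
- bolt3 (a joint): How far this bolt has sunk, m: 0 at the start. Two of the bolts are tight and hardly move (under 1.5 mm); the loose one, whichever it is, goes down 6 mm when its head is pressed with more than about 4 N, and stays down. They look alike beforehand.
- cap3 (a joint): Hinged cap of this bolt, rad: 0 = shut (lying flat), 1.4 = stop. A light spring and its weight shut it whenever it is not held (under 1 N at the knob).
- cap3_knob (a point): Centre of the black ball knob, 18 mm in diameter, at the cap's free end; shut, 50 mm from the bolt axis along the station's -x, 37 mm above the platform; it swings up and over on a 74 mm arc. Cap: steel plate 44 mm wide, 4 mm thick, holed for the bolt head, joined to the knob by a 9 mm wide tongue; its wide part ends 28 mm from the knob's centre, so fingers fit down both sides (in y).
- vial1: Small amber glass vial with white cap, 22 mm in diameter, 42 mm tall, standing on the platform between stations. Origin: centre of its underside. Not to be disturbed.
- vial2: Small amber glass vial with white cap, 22 mm in diameter, 42 mm tall, standing on the platform between stations. Origin: centre of its underside. Not to be disturbed.
- wrench: Steel spanner 160 mm long lying on the table beyond the shaker. Origin under its middle. Not to be disturbed.
- tube_rack: Blue-violet microtube rack, 220 x 90 x 45 mm (tubes to 62 mm), left of the shaker. Origin: centre of its underside. Not to be disturbed.
- blood_rack: Clear rack of capped sample tubes, 150 x 70 mm, 101 mm tall, right of the shaker. Origin: centre of its underside. Not to be disturbed.
- tip_box: Pale blue pipette-tip box with cream lid, 122 x 87 x 82 mm, right of the shaker. Origin: centre of its underside. Not to be disturbed.
- reagent_jar: Screw-top reagent jar, 60 mm in diameter, 85 mm tall, beyond the shaker. Origin: centre of its underside. Not to be disturbed.

How it is judged:
By the outcome, as a careful person would: the job done as asked, in the order asked, and still so for the second after the job is handed in, while the arm keeps its last pose, push and grip.
It also fails if it takes over 59 s, if anything falls off the work surface, if the arm or the gripper's body presses on something with over 40 N, if the wrist force passes 120 N, or if a joint passes its speed limit or range.

## Working session

There is one attempt and no reset: what is moved stays moved. The work goes in short steps, Python scripts to look and compute and a tool call to move; the robot and the scene stay as the last step left them, time stands still between calls to the robot, and variables do not carry over. Pictures are saved under pics/ and viewed, at most 10 in all, crops included, and the job is handed in when it is done.

Besides the shell and the picture viewer there is one more tool, called after "Call:" as name(argument=value, ...), one argument or row to a line, values as JSON. step_arm: Moves the arm, as the interface text tells. Its arguments: {"type":"object","properties":{"rows":{"type":"array"},"fingers":{"type":"number"}},"required":["rows"]}

```bash
mkdir -p pics
cat > h.py <<'E'
import numpy as np, cv2
from plant import bot
def pts(p):
    R=cv2.Rodrigues(np.array(p['rvec'],float))[0]; t=np.array(p['tvec'],float).ravel()
    v,u=np.mgrid[0:480,0:640]; z=p['range_z']
    c=np.stack([(u-p['cx'])/p['fx']*z,(v-p['cy'])/p['fy']*z,z],-1)
    return (c-t)@R   # world = R^T (c-t)
E
python3 - <<'E'
from h import *
print(bot.sense())
for n in ['top','scene']:
    p=bot.read_camera(n); cv2.imwrite(f'pics/{n}0.png',p['frame']); W=pts(p); np.save(n+'0.npy',W)
    R=cv2.Rodrigues(np.array(p['rvec'],float))[0]; print(n,'cam at',-R.T@np.array(p['tvec']).ravel(),p['fx'])
    for l in ['station1','cap1_knob','bolt1','brake','lever','lever_pad','shaker','vial1']:
        for d in bot.silhouettes(p,l)[:4]:
            m=d['mask']&(p['range_z']>0)
            if m.sum(): print(l,round(d['conf'],2),(np.array(d['box'])*[640,480,640,480]).round(),np.median(W[m],0).round(4),W[m].min(0).round(3),W[m].max(0).round(3))
E
```

```text
{'time_s': 0.0, 'joint_pos': array([-1.192199  ,  0.53720762, -0.00442629,  1.53884906,  0.00262762,
        1.0672935 , -0.0711874 ]), 'qd': array([ 3.49266368e-05,  2.20342675e-03,  4.98810715e-04,  3.76941038e-04,
       -1.62272524e-03,  8.01804215e-04,  9.56944068e-04]), 'tau': array([ 8.63882378e-04, -5.70990407e+01,  9.90929157e-01, -2.51604098e+01,
       -5.62554225e-02,  1.77226908e-02,  1.40850652e-04]), 'tool_pos': array([0.27945736, 0.58622111, 0.2568217 ]), 'tcp_rot': array([-3.13984773e+00,  1.58713794e-04,  2.69688270e+00]), 'contact_force': array([-0.67627812,  0.11521442,  0.11445548]), 'wrist_torque': array([ 0.04384973,  0.00589865, -0.0185198 ]), 'grasp_force': 0.0, 'grip_width': 1.0014097211216992}
top cam at [0.5067664  0.01117178 1.56452737] 587.8555221000172
station1 0.71 [308. 258.  21.  32.] [0.5692 0.0589 0.1102] [0.519 0.032 0.071] [0.601 0.081 0.129]
station1 0.68 [354. 266.  21.  32.] [ 0.5578 -0.0481  0.11  ] [ 0.504 -0.077  0.068] [ 0.588 -0.028  0.131]
station1 0.64 [398. 276.  23.  39.] [ 0.5312 -0.1646  0.1091] [ 0.481 -0.194  0.066] [ 0.565 -0.142
[... 2188 characters left out ...]
7. 138.] [ 0.5966 -0.0706  0.0734] [ 0.349 -0.282 -0.007] [0.724 0.192 0.142]
lever 0.61 [286. 245.  46.  31.] [ 0.6575 -0.0447  0.133 ] [ 0.611 -0.1    0.07 ] [ 0.678 -0.011  0.153]
lever_pad 0.56 [289. 242.  44.  29.] [ 0.6576 -0.0415  0.1352] [ 0.6   -0.1    0.068] [ 0.678 -0.011  0.153]
shaker 0.6 [277. 231. 205. 138.] [ 0.5973 -0.0725  0.0734] [ 0.349 -0.282 -0.006] [0.724 0.166 0.12 ]
shaker 0.52 [444. 170.  78.  87.] [0.5256 0.3904 0.0423] [ 0.38   0.341 -0.003] [0.624 0.459 0.066]
vial1 0.72 [251. 236.  14.  18.] [ 0.5968 -0.119   0.1048] [ 0.584 -0.129  0.076] [ 0.603 -0.108  0.119]
vial1 0.59 [300. 222.   4.  15.] [ 0.5966 -0.0048  0.1048] [ 0.584 -0.018  0.076] [0.645 0.006 0.149]
```

Run:
```python
from h import *
a=cv2.imread('pics/top0.png')[190:340,250:450]; cv2.imwrite('pics/c1.png',cv2.resize(a,(800,600),interpolation=cv2.INTER_CUBIC))
W=np.load('top0.npy')
# platform top: fit rect of points z near .075
z=W[...,2]; m=(z>.118)&(z<.13)&(abs(W[...,1]+.05)<.25)&(W[...,0]>.4)&(W[...,0]<.75)
n,l,s,c=cv2.connectedComponentsWithStats(m.astype('uint8'))
for i in range(1,n):
    if s[i,4]>8: print(s[i],W[l==i].mean(0).round(4))
```

```text
[352 220  14   7  60] [ 0.6499 -0.0664  0.1241]
[304 249   9   9  43] [0.5743 0.0561 0.1215]
[347 255   9   9  50] [ 0.5609 -0.0496  0.122 ]
[396 266   8   8  42] [ 0.5367 -0.1692  0.122 ]
[302 270   5   6  14] [0.5248 0.0658 0.1202]
[346 276   5   6  15] [ 0.5121 -0.0429  0.1211]
[393 287   6   7  21] [ 0.487  -0.1605  0.1205]
```

View pics/c1.png

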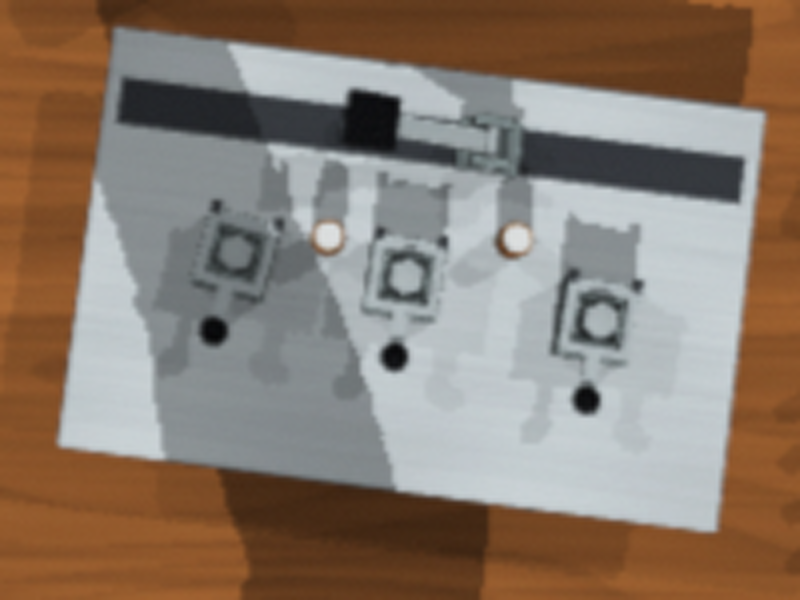

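View pics/scene0.png

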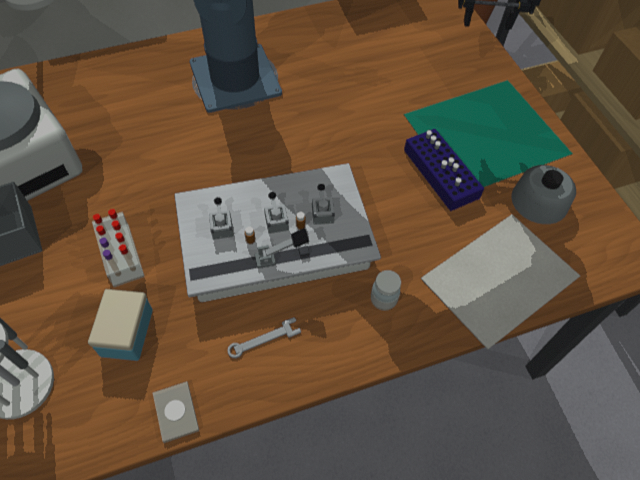

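The top crop shows platform brake pad near crop (372,120), bracket at (505,143), bolts at (237,252), (407,278), (600,320) with knobs below them, and vials at (328,238) and (515,240). The scene view confirms the layout, and the measured heights (head 0.1215, knob top 0.121) match the description. Now moving above the platform.

Call:
step_arm(
  rows=[
    [[-0.0242, -0.0178, 0], 0],
    [[-0.0242, -0.0178, 0], 0],
    [[-0.0242, -0.0178, 0], 0],
    [[-0.0242, -0.0178, 0], 0],
    [[-0.0242, -0.0178, 0], 0],
    [[-0.0242, -0.0178, 0], 0],
    [[-0.0242, -0.0178, 0], 0],
    [[-0.0242, -0.0178, 0], 0],
  ],
  fingers=1,
)

```text
time_s: 1.57
tool_pos: [0.3937, 0.3736, 0.2579]
tcp_rot: [3.141, 0.0, 2.697]
contact_force: [0.9, -0.5, -0.9]
grip_width: 0.416
grasp_force: 0.0
```

Call:
step_arm(
  rows=[
    [[-0.0242, -0.0178, 0], 0],
    [[-0.0242, -0.0178, 0], 0],
    [[-0.0242, -0.0178, 0], 0],
    [[-0.0242, -0.0178, 0], 0],
    [[-0.0242, -0.0178, 0], 0],
    [[-0.0242, -0.0178, 0], 0],
    [[-0.0242, -0.0178, 0], 0],
    [[-0.0242, -0.0178, 0], 0],
  ],
)

```text
time_s: 2.23
tool_pos: [0.5073, 0.1618, 0.258]
tcp_rot: [3.141, 0.0, 2.697]
contact_force: [1.2, 0.3, 0.3]
grip_width: 0.003
grasp_force: 0.0
```

Call:
step_arm(
  rows=[
    [[-0.0242, -0.0178, 0], 0],
    [[-0.0242, -0.0178, 0], 0],
    [[-0.0242, -0.0178, 0], 0],
    [[-0.0242, -0.0178, 0], 0],
    [[-0.0242, -0.0178, 0], 0],
    [[-0.0242, -0.0178, 0], 0],
    [[0, 0, 0], -7],
    [[0, 0, 0], -7],
  ],
)

```text
time_s: 2.9
tool_pos: [0.5924, 0.0016, 0.2577]
tcp_rot: [-3.14, 0.001, 2.943]
contact_force: [0.2, 0.4, 0.3]
grip_width: 0.003
grasp_force: 0.0
```

Run:
```python
from h import *
p=bot.read_camera('wrist'); cv2.imwrite('pics/w1.png',p['frame']); W=pts(p); np.save('w1.npy',W)
R=cv2.Rodrigues(np.array(p['rvec'],float))[0]; print('cam at',-R.T@np.array(p['tvec']).ravel(),p['fx'])
z=W[...,2]
g=p['frame'].max(2)
for nm,m in [('high',(z>.117)&(z<.13)&(p['range_z']>0)),('pad',(z>.125)&(z<.165)&(g<70)&(W[...,0]>.6))]:
    n,l,s,c=cv2.connectedComponentsWithStats(m.astype('uint8'))
    for i in range(1,n):
        if s[i,4]>60: q=W[l==i]; print(nm,s[i],q.mean(0).round(4),q.min(0).round(3),q.max(0).round(3))
```

```text
cam at [0.52165158 0.01684204 0.38503318] 361.52779725151345
high [381 112  23  24 384] [0.5269 0.0699 0.1196] [0.519 0.062 0.117] [0.534 0.078 0.123]
high [ 54 125  24  23 367] [ 0.4892 -0.1582  0.1193] [ 0.482 -0.167  0.117] [ 0.497 -0.151  0.123]
high [224 125  22  23 367] [ 0.5131 -0.0405  0.1195] [ 0.505 -0.048  0.117] [ 0.521 -0.033  0.123]
high [371 179  29  31 660] [0.5748 0.0573 0.1218] [0.564 0.047 0.117] [0.586 0.068 0.124]
high [ 63 190  33  32 707] [ 0.5381 -0.1659  0.1213] [ 0.527 -0.178  0.117] [ 0.55  -0.156  0.124]
high [228 191  30  31 650] [ 0.5623 -0.047   0.1216] [ 0.551 -0.058  0.117] [ 0.574 -0.037  0.124]
high [302 213  22  22 282] [0.587  0.0007 0.1178] [ 0.579 -0.008  0.117] [0.595 0.009 0.119]
high [156 243  23  21 255] [ 0.5875 -0.1154  0.1176] [ 0.579 -0.124  0.117] [ 0.596 -0.107  0.12 ]
```

View pics/w1.png

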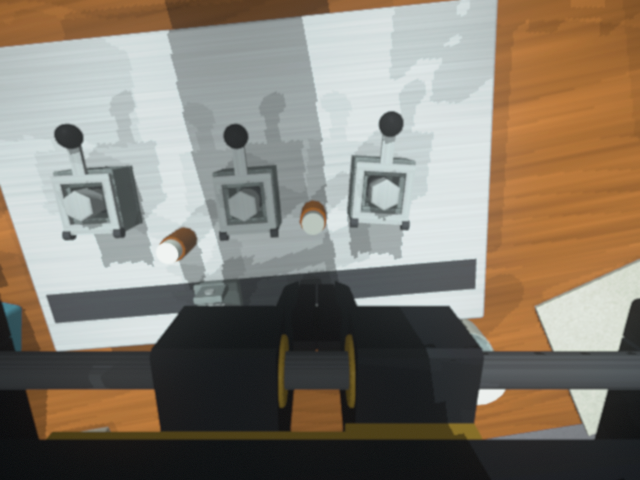

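The wrist view shows bolts at (383,195), (243,205), (78,207), knobs at (391,124), (236,136), (69,136). Heights are right (0.1215). The pad is hidden behind the gripper, so I take it from the top picture's depth.

Run:
```python
from h import *
W=np.load('top0.npy'); g=cv2.imread('pics/top0.png').max(2)
r=np.s_[205:240,330:390]; w=W[r]; m=(w[...,2]>.13)&(w[...,2]<.165)
d=m&(g[r]<60); print('pad',d.sum(),w[d].mean(0),w[d].min(0),w[d].max(0), w[213-205:229-205,343-330].round(3))
b=(w[...,2]>.09)&(w[...,2]<.125)&(w[...,1]<-.09); print('bracket',w[b].mean(0),w[b].min(0),w[b].max(0))
W=np.load('scene0.npy'); g=cv2.imread('pics/scene0.png').max(2)
d=(W[...,2]>.13)&(W[...,2]<.165)&(g<60)&(W[...,0]>.6)&(W[...,0]<.7)&(abs(W[...,1])<.1); print('scene pad',d.sum(),w and 0 if False else W[d].mean(0),W[d].min(0),W[d].max(0))
```

```text
pad 176 [ 0.65354378 -0.02595193  0.14537749] [ 0.63648668 -0.04229619  0.13348625] [ 0.6713642  -0.01032454  0.15532403] [[ 0.67  -0.027  0.149]
 [ 0.668 -0.027  0.144]
 [ 0.665 -0.027  0.154]
 [ 0.663 -0.027  0.146]
 [ 0.661 -0.027  0.144]
 [ 0.659 -0.027  0.144]
 [ 0.656 -0.027  0.146]
 [ 0.654 -0.028  0.14 ]
 [ 0.651 -0.028  0.144]
 [ 0.649 -0.028  0.142]
 [ 0.646 -0.028  0.147]
 [ 0.643 -0.028  0.152]
 [ 0.641 -0.028  0.144]
 [ 0.64  -0.028  0.138]
 [ 0.637 -0.028  0.141]
 [ 0.641 -0.03   0.073]]
bracket [ 0.64593288 -0.10107961  0.10647615] [ 0.62863169 -0.12233483  0.09012493] [ 0.6643381  -0.09046056  0.11803351]
scene pad 220 [ 0.66052775 -0.02711521  0.14433682] [ 0.6405735  -0.04353444  0.13234197] [ 0.67810739 -0.01061029  0.15336604]
```

Call:
step_arm(
  rows=[
    [[-0.0164, -0.0022, 0.01], 0],
    [[-0.0164, -0.0022, 0.01], 0],
    [[-0.0164, -0.0022, 0.015], 0],
    [[-0.0164, -0.0022, 0.015], 0],
    [[0, 0, 0.01], 0],
    [[0, 0, 0.01], 0],
    [[0, 0, 0.005], 0],
    [[0, 0, 0.005], 0],
  ],
)

```text
time_s: 3.62
tool_pos: [0.6535, -0.0168, 0.1774]
tcp_rot: [3.141, -0.001, 2.941]
contact_force: [0.2, 1.3, 0.4]
grip_width: 0.003
grasp_force: 0.0
```

Call:
step_arm(
  rows=[
    [[0, 0, 0.005], 0],
    [[0, 0, 0.005], 0],
    [[0, 0, 0.005], 0],
    [[0, 0, 0.005], 0],
    [[0, 0, 0.005], 0],
    [[0, 0, 0.003], 0],
    [[0, 0, 0.003], 0],
    [[0, 0, 0], 0],
  ],
)

```text
time_s: 4.28
tool_pos: [0.6556, -0.0159, 0.1478]
tcp_rot: [3.139, 0.003, 2.942]
contact_force: [0.2, 2.9, 5.5]
grip_width: 0.005
grasp_force: 2.7
```

Call:
step_arm(
  rows=[
    [[0, 0, 0.004], 0],
    [[0, 0, 0.004], 0],
    [[0, 0, 0.003], 0],
    [[0, 0, 0.003], 0],
    [[0, 0, 0.002], 0],
    [[0, 0, 0], 0],
  ],
)

```text
time_s: 4.78
tool_pos: [0.6536, -0.0179, 0.1298]
tcp_rot: [-3.141, -0.002, 2.941]
contact_force: [0.9, 0.0, -0.4]
grip_width: 0.007
grasp_force: 0.0
```

Call:
step_arm(
  rows=[
    [[0, 0, 0.001], 0],
    [[0, 0, 0.001], 0],
    [[0, 0, 0.001], 0],
    [[0, 0, 0.001], 0],
    [[0, 0, 0], 0],
  ],
)

```text
time_s: 5.2
tool_pos: [0.6544, -0.0177, 0.1286]
tcp_rot: [3.141, 0.0, 2.941]
contact_force: [-5.9, 0.3, 14.2]
grip_width: 0.007
grasp_force: 7.0
```

Force dropped to zero at 0.130 (catch took it) and it bottoms at the expected 0.109 pad height. Moving to the first bolt.

Call:
step_arm(
  rows=[
    [[0, 0, -0.015], 0],
    [[0, 0, -0.03], 0],
    [[0.0155, 0.0096, 0], 0],
    [[0.0155, 0.0096, 0], 0],
    [[0.0155, 0.0096, 0], 0],
    [[0.0155, 0.0096, 0], 0],
    [[0.0155, 0.0096, 0], 0],
    [[0.0154, 0.0094, 0], 0],
  ],
)

```text
time_s: 5.87
tool_pos: [0.5741, 0.0578, 0.1719]
tcp_rot: [3.141, 0.0, 2.941]
contact_force: [0.0, 0.5, -0.1]
grip_width: 0.005
grasp_force: 0.0
```

Run:
```python
from h import *
s=bot.sense(); print(s['tool_pos'],s['contact_force'],s['tcp_rot'])
p=bot.read_camera('scene'); W=pts(p); g=p['frame'].max(2)
m=(W[...,2]>.1)&(W[...,2]<.165)&(g<60)&(W[...,0]>.63)&(W[...,0]<.69)&(abs(W[...,1]+.02)<.04); print('pad',m.sum(),W[m].mean(0),W[m].min(0),W[m].max(0))
```

```text
[0.57411168 0.05777691 0.17186409] [ 0.03399362  0.45496235 -0.08019915] [3.14147121e+00 3.47799148e-04 2.94108390e+00]
pad 229 [ 0.66191309 -0.0186704   0.10718314] [ 0.64240783 -0.03742319  0.10099874] [6.79488552e-01 2.93288195e-04 1.14239270e-01]
```

Brake is latched (pad at 0.107). Tapping bolt A.

Call:
step_arm(
  rows=[
    [[0, 0, 0.01], 0],
    [[0, 0, 0.01], 0],
    [[0, 0, 0.005], 0],
    [[0, 0, 0.002], 0],
    [[0, 0, 0.002], 0],
    [[0, 0, 0.002], 0],
    [[0, 0, 0], 0],
  ],
)

```text
time_s: 6.5
tool_pos: [0.5752, 0.0567, 0.1408]
tcp_rot: [-3.141, 0.0, 2.94]
contact_force: [0.4, -1.2, -0.0]
grip_width: 0.003
grasp_force: 0.0
```

Call:
step_arm(
  rows=[
    [[0, 0, 0.0005], 0],
    [[0, 0, 0.0005], 0],
    [[0, 0, 0.0005], 0],
    [[0, 0, 0.0005], 0],
    [[0, 0, 0], 0],
  ],
)

```text
time_s: 6.92
tool_pos: [0.5754, 0.0569, 0.1406]
tcp_rot: [3.141, 0.001, 2.941]
contact_force: [-4.2, -0.9, 15.3]
grip_width: 0.005
grasp_force: 8.0
```

Bolt A is tight (15 N, no sinking). Next, B.

Call:
step_arm(
  rows=[
    [[0, 0, -0.03], 0],
    [[-0.0013, -0.0176, 0], 0],
    [[-0.0013, -0.0176, 0], 0],
    [[-0.0013, -0.0176, 0], 0],
    [[-0.0013, -0.0176, 0], 0],
    [[-0.0013, -0.0176, 0], 0],
    [[-0.0012, -0.0176, 0], 0],
    [[0, 0, 0], 0],
  ],
)

```text
time_s: 7.58
tool_pos: [0.5608, -0.0524, 0.1689]
tcp_rot: [-3.139, 0.001, 2.936]
contact_force: [0.2, -0.9, 0.1]
grip_width: 0.003
grasp_force: 0.0
```

Call:
step_arm(
  rows=[
    [[0, 0, 0.01], 0],
    [[0, 0, 0.01], 0],
    [[0, 0, 0.005], 0],
    [[0, 0, 0.002], 0],
    [[0, 0, 0.001], 0],
    [[0, 0, 0], 0],
  ],
)

```text
time_s: 8.08
tool_pos: [0.5611, -0.0469, 0.1403]
tcp_rot: [3.141, -0.001, 2.942]
contact_force: [-0.2, 0.5, 0.3]
grip_width: 0.005
grasp_force: 0.0
```

Call:
step_arm(
  rows=[
    [[0, 0, 0.0005], 0],
    [[0, 0, 0.0005], 0],
    [[0, 0, 0.0005], 0],
    [[0, 0, 0.0005], 0],
    [[0, 0, 0], 0],
  ],
)

```text
time_s: 8.5
tool_pos: [0.5616, -0.0479, 0.1391]
tcp_rot: [3.141, 0.001, 2.941]
contact_force: [-0.2, 0.0, 3.6]
grip_width: 0.002
grasp_force: 1.8
```

Call:
step_arm(
  rows=[
    [[0, 0, 0.0005], 0],
    [[0, 0, 0.0005], 0],
    [[0, 0, 0.0005], 0],
    [[0, 0, 0], 0],
    [[0, 0, 0], 0],
  ],
)

```text
time_s: 8.92
tool_pos: [0.5615, -0.0479, 0.1373]
tcp_rot: [3.142, 0.001, 2.941]
contact_force: [1.0, -0.3, 3.1]
grip_width: 0.002
grasp_force: 1.5
```

B is sinking with little force; press it home.

Call:
step_arm(
  rows=[
    [[0, 0, 0.001], 0],
    [[0, 0, 0.001], 0],
    [[0, 0, 0.001], 0],
    [[0, 0, 0.0005], 0],
    [[0, 0, 0], 0],
  ],
)

```text
time_s: 9.33
tool_pos: [0.5617, -0.0478, 0.1348]
tcp_rot: [3.141, 0.001, 2.941]
contact_force: [-2.0, -0.7, 14.1]
grip_width: 0.003
grasp_force: 6.9
```

Call:
step_arm(
  rows=[
    [[0, 0, 0.0005], 0],
    [[0, 0, 0.0005], 0],
    [[0, 0, 0], 0],
  ],
)

```text
time_s: 9.58
tool_pos: [0.5618, -0.0479, 0.1346]
tcp_rot: [3.141, 0.001, 2.941]
contact_force: [-4.6, 0.9, 22.1]
grip_width: 0.004
grasp_force: 11.0
```

Bolt B went the full 6 mm: the loose one. Rising and re-measuring its knob.

Call:
step_arm(
  rows=[
    [[0, 0, -0.02], 0],
    [[0, 0, -0.03], 0],
    [[0, 0, -0.02], 0],
    [[0, 0, 0], 0],
  ],
  fingers=0.1,
)

```text
time_s: 9.92
tool_pos: [0.563, -0.048, 0.2061]
tcp_rot: [3.141, 0.005, 2.941]
contact_force: [0.3, -0.2, 0.3]
grip_width: 0.279
grasp_force: 0.0
```

Run:
```python
from h import *
s=bot.sense(); print(s['tool_pos'],s['tcp_rot'],s['grip_width'])
p=bot.read_camera('wrist'); W=pts(p); z=W[...,2]; cv2.imwrite('pics/w2.png',p['frame'])
m=(z>.1135)&(z<.13)&(p['range_z']>0)
n,l,st,c=cv2.connectedComponentsWithStats(m.astype('uint8'))
for i in range(1,n):
    if st[i,4]>60: q=W[l==i]; print(st[i],q.mean(0).round(4),q.min(0).round(3),q.max(0).round(3))
```

```text
[ 0.56302181 -0.04800478  0.20606697] [3.14056115 0.00513064 2.94090558] 0.2786739270010969
[482 139  32  31 738] [0.5262 0.0681 0.1186] [0.518 0.061 0.114] [0.536 0.077 0.123]
[ 91 155  32  30 702] [ 0.4889 -0.1575  0.1185] [ 0.48  -0.167  0.114] [ 0.498 -0.151  0.123]
[295 155  29  30 686] [ 0.5126 -0.041   0.1187] [ 0.504 -0.05   0.114] [ 0.522 -0.032  0.123]
[ 465  218   40   39 1052] [0.574  0.0562 0.1209] [0.564 0.046 0.114] [0.586 0.068 0.124]
[ 100  232   41   38 1062] [ 0.5375 -0.1655  0.1208] [ 0.527 -0.178  0.114] [ 0.549 -0.156  0.124]
[299 232  33  34 825] [ 0.5621 -0.0477  0.1158] [ 0.551 -0.058  0.114] [ 0.574 -0.037  0.118]
[383 257  27  27 570] [5.864e-01 4.000e-04 1.173e-01] [ 0.578 -0.008  0.114] [0.596 0.009 0.119]
[209 291  27  18 317] [ 0.5839 -0.1143  0.1169] [ 0.579 -0.124  0.114] [ 0.592 -0.107  0.119]
```

View pics/w2.png

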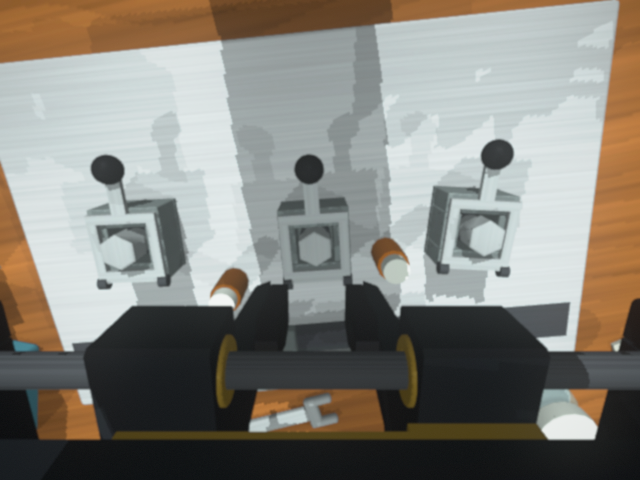

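Bolt B's head at (314,248) is visibly sunk (top 0.116 vs 0.121 for the others); its knob is at (309,169), measured (0.5127,-0.041). Go over it.

Call:
step_arm(
  rows=[
    [[0, 0, 0], -4],
    [[0.0125, 0, 0], 0],
    [[0.0125, 0, 0], 0],
    [[0.0125, 0, 0], 0],
    [[0.0125, 0, 0], 0],
    [[0, 0, 0], 0],
    [[0, 0, 0], 0],
  ],
)

```text
time_s: 10.55
tool_pos: [0.5108, -0.0411, 0.2016]
tcp_rot: [-3.141, -0.002, 3.011]
contact_force: [0.7, -0.2, -0.7]
grip_width: 0.457
grasp_force: 0.0
```

Call:
step_arm(
  rows=[
    [[0, 0, 0.015], 0],
    [[0, 0, 0.015], 0],
    [[0, 0, 0.015], 0],
    [[0, 0, 0.012], 0],
    [[0, 0, 0.01], 0],
    [[0, 0, 0.01], 0],
    [[0, 0, 0], 0],
    [[0, 0, 0], 0],
  ],
)

```text
time_s: 11.22
tool_pos: [0.5117, -0.0413, 0.1253]
tcp_rot: [-3.141, -0.001, 3.011]
contact_force: [0.4, 0.1, 0.2]
grip_width: 0.452
grasp_force: 0.0
```

Run:
```python
from h import *
s=bot.sense(); print(s['tool_pos'],s['contact_force'],s['grip_width'])
p=bot.read_camera('wrist'); cv2.imwrite('pics/w3.png',p['frame'])
W=pts(p); z=W[...,2]; m=(z>.108)&(z<.13)&(p['range_z']>0)&(np.hypot(W[...,0]-.5127,W[...,1]+.041)<.02)&(p['frame'].max(2)<80); print(m.sum(),W[m].mean(0),W[m].min(0),W[m].max(0))
```

```text
[ 0.51165693 -0.04132816  0.12528281] [0.36310975 0.07211762 0.23641578] 0.45187546344329566
1494 [ 0.51023131 -0.04316942  0.11837125] [ 0.50362061 -0.06096594  0.10887539] [ 0.51971151 -0.03285345  0.12870135]
```

View pics/w3.png

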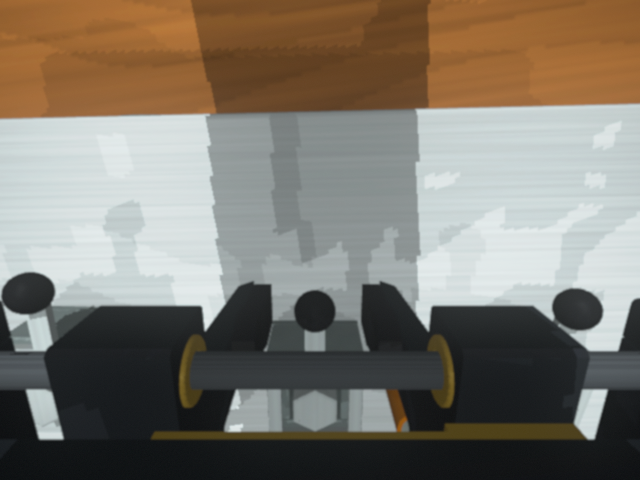

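The knob at (315,312) lies centred between the fingers (inner edges at columns 271 and 363). Lower and close.

Call:
step_arm(
  rows=[
    [[-0.001, 0, 0.006], 0],
    [[0, 0, 0.006], 0],
    [[0, 0, 0], 0],
    [[0, 0, 0], 0],
  ],
)

```text
time_s: 11.6
tool_pos: [0.5124, -0.0414, 0.1135]
tcp_rot: [-3.141, -0.001, 3.011]
contact_force: [0.2, -0.3, -0.4]
grip_width: 0.448
grasp_force: 0.0
```

Call:
step_arm(
  rows=[
    [[0, 0, 0], 0],
    [[0, 0, 0], 0],
    [[0, 0, 0], 0],
    [[0, 0, 0], 0],
    [[0, 0, 0], 0],
    [[0, 0, 0], 0],
    [[0, 0, 0], 0],
    [[0, 0, 0], 0],
  ],
  fingers=1,
)

```text
time_s: 12.27
tool_pos: [0.5127, -0.0421, 0.1138]
tcp_rot: [-3.141, 0.0, 3.01]
contact_force: [-0.3, -4.5, 0.3]
grip_width: 0.176
grasp_force: 30.0
```

Knob gripped. Lift along the 74 mm arc, first 20 degrees.

Call:
step_arm(
  rows=[
    [[-0.0005, -0.0005, -0.0064], 0],
    [[-0.0011, 0, -0.0064], 0],
    [[-0.0016, 0, -0.0063], 0],
    [[-0.0022, 0, -0.0061], 0],
    [[0, 0, 0], 0],
  ],
)

```text
time_s: 12.68
tool_pos: [0.5186, -0.0429, 0.1403]
tcp_rot: [-3.142, 0.001, 3.011]
contact_force: [-0.4, -3.9, -0.2]
grip_width: 0.175
grasp_force: 30.0
```

Run:
```python
from h import *
s=bot.sense(); print(s['tool_pos'],s['contact_force'],s['grip_width'],s['grasp_force'])
p=bot.read_camera('wrist'); cv2.imwrite('pics/w4.png',p['frame'])
```

```text
[ 0.5185931  -0.04286024  0.14031421] [-0.42746668 -3.87797016 -0.24798079] 0.17529074360746222 30.04141554236412
```

View pics/w4.png

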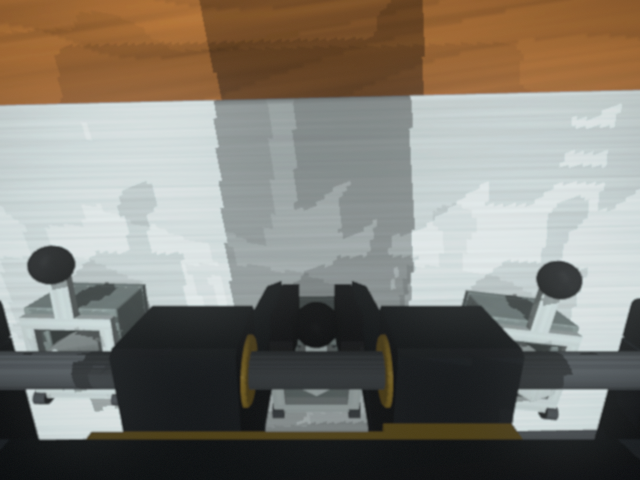

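The knob at (317,325) is between the pads and rising with the tool; side forces are small. Continue the arc.

Call:
step_arm(
  rows=[
    [[-0.0027, -0.0004, -0.0059], 0],
    [[-0.0032, 0, -0.0056], 0],
    [[-0.0037, 0, -0.0053], 0],
    [[-0.0041, 0, -0.005], 0],
    [[-0.0046, 0, -0.0046], 0],
    [[0, 0, 0], 0],
  ],
)

```text
time_s: 13.23
tool_pos: [0.5372, -0.0454, 0.1662]
tcp_rot: [3.141, 0.001, 3.011]
contact_force: [1.8, -2.8, -4.5]
grip_width: 0.177
grasp_force: 30.2
```

Call:
step_arm(
  rows=[
    [[-0.0049, 0, -0.0042], 0],
    [[-0.0053, 0, -0.0037], 0],
    [[-0.0056, 0, -0.0033], 0],
    [[-0.0058, 0, -0.0028], 0],
    [[0, 0, 0], 0],
    [[0, 0, 0], 0],
  ],
)

```text
time_s: 13.73
tool_pos: [0.5575, -0.0481, 0.1791]
tcp_rot: [3.142, -0.001, 3.011]
contact_force: [2.6, -1.6, -9.1]
grip_width: 0.169
grasp_force: 30.8
```

Run:
```python
from h import *
s=bot.sense(); print(s['time_s'],s['tool_pos'],s['contact_force'],s['grip_width'],s['grasp_force'])
p=bot.read_camera('scene'); W=pts(p); z=W[...,2]
a=p['frame'][150:300,170:370]
b=bot.read_camera('top'); Wt=pts(b); g=b['frame'].max(2)
c=b['frame'][190:340,250:450]
cv2.imwrite('pics/f1.png',np.hstack([cv2.resize(i,(400,300),interpolation=cv2.INTER_CUBIC) for i in (a,c)]))
h=np.array([.562,-.0477])+.024*np.array([.9915,-.13]); d=np.hypot(*(s['tool_pos'][:2]-h)); print('angle',np.degrees(np.arctan2(s['tool_pos'][2]-.0015-.109,d))-2.3, np.hypot(d,s['tool_pos'][2]-.1105))
m=(W[...,2]>.09)&(z<.12)&(p['frame'].max(2)<60)&(W[...,0]>.63)&(W[...,0]<.69)&(abs(W[...,1]+.02)<.04); print('pad',m.sum(),W[m].mean(0) if m.any() else 0)
```

```text
13.7333 [ 0.55749446 -0.04805883  0.17906505] [ 2.56403677 -1.64927519 -9.13405093] 0.16887043001165028 30.846199840307236
angle 65.17479608450162 0.07422780802554146
pad 233 [ 0.66237196 -0.01913065  0.10700816]
```

View pics/f1.png

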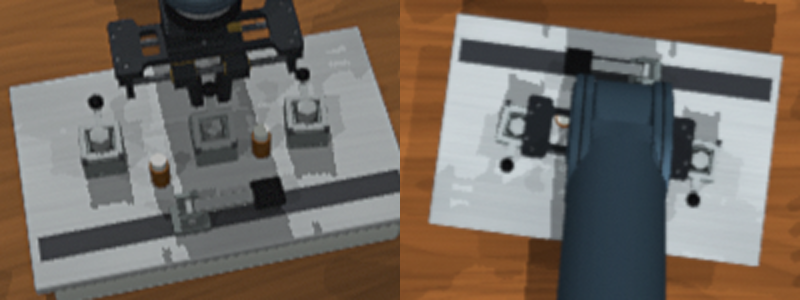

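The gripper is over station B with vials, other caps and brake unchanged, but the ring at crop (212,130) is unclear; check depth there and zoom in.

Run:
```python
from h import *
p=bot.read_camera('scene'); W=pts(p); s=bot.sense(); print(s['contact_force'],s['tool_pos'])
R=cv2.Rodrigues(np.array(p['rvec'],float))[0]
o=np.array([.562,-.0477]); ex=np.array([.9915,-.13]); ey=np.array([.13,.9915])
q=(W[...,:2]-o); a=q@ex; b=q@ey
m=(abs(b)<.024)&(a>-.03)&(a<.035)&(W[...,2]>.08)&(W[...,2]<.2)
v,u=np.nonzero(m); print(u.min(),u.max(),v.min(),v.max())
for r in range(v.min(),v.max()+1,2):
    k=m[r]; print(r,[(round(1e3*x),round(1e3*y),round(1e3*z)) for x,y,z in zip(a[r][k][::3],b[r][k][::3],W[r][k][::3,2])][:7])
cv2.imwrite('pics/f2.png',cv2.resize(p['frame'][180:240,240:320],(800,600),interpolation=cv2.INTER_CUBIC))
```

```text
[  3.9278066   -1.90560528 -10.85725981] [ 0.55712367 -0.0480079   0.17893778]
264 288 189 232
189 [(-8, 6, 183), (6, 12, 199)]
191 [(-4, -6, 185), (-3, 1, 184), (1, 6, 187), (8, 12, 196), (7, 18, 192)]
193 [(7, -13, 194), (2, -6, 185), (3, 0, 185), (0, 6, 180), (8, 12, 189), (6, 18, 185)]
195 [(8, -22, 191), (8, -16, 189), (6, -9, 185), (7, -3, 184), (6, 3, 181), (8, 9, 182), (8, 16, 180)]
197 [(9, -22, 184), (7, -16, 181), (8, -10, 180), (8, -4, 179), (8, 3, 176), (6, 9, 173), (11, 15, 177)]
199 [(7, -23, 175), (8, -16, 175), (7, -10, 171), (2, -1, 163), (5, 7, 164), (10, 13, 169)]
201 [(10, -23, 172), (8, -17, 168), (7, -10, 165), (5, -2, 160), (6, 9, 158), (9, 15, 161)]
203 [(12, -22, 167), (6, -15, 158), (10, -5, 160), (7, 2, 154)]
205 [(12, -5, 156), (11, 1, 153), (10, 8, 149), (12, 14, 151)]
207 [(9, -22, 150), (13, -16, 152), (11, -10, 149), (8, -3, 143), (15, 3, 150), (12, 9, 145), (12, 16, 143)]
209 [(-16, -23, 107), (12, -19, 145), (-17, -9, 102), (-12, -3, 107), (-9, 3, 109), (-10, 10, 106), (-10, 16, 104)]
211 [(-9, -24, 110), (15, -19, 142), (-8, -11, 108), (-1, -5, 115
[... 353 characters left out ...]
, (23, 15, 121)]
219 [(23, -24, 124), (10, -16, 103), (12, -8, 103), (13, -1, 103), (5, 6, 90), (25, 11, 117), (25, 17, 115)]
221 [(24, -22, 117), (23, -16, 115), (25, -9, 116), (25, -3, 114), (23, 6, 108), (28, 12, 113), (26, 19, 108)]
223 [(25, -23, 112), (27, -16, 112), (29, -10, 113), (28, -4, 110), (28, 3, 108), (26, 10, 103), (29, 16, 106)]
225 [(28, -23, 108), (29, -17, 108), (29, -10, 105), (31, -4, 107), (27, 3, 99), (27, 10, 97), (26, 16, 94)]
227 [(25, -24, 96), (28, -17, 98), (28, -11, 97), (29, -4, 96), (29, 2, 94), (28, 9, 91), (30, 15, 92)]
229 [(29, -22, 94), (30, -16, 93), (28, -9, 88), (28, -2, 85), (26, 5, 82), (28, 13, 81)]
231 [(26, -22, 81), (30, -16, 85), (29, -9, 82)]
```

View pics/f2.png

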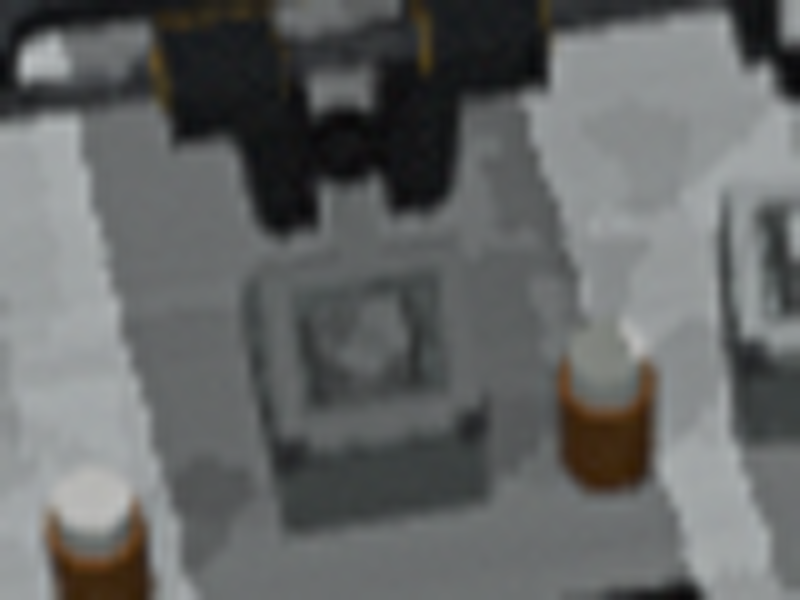

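The zoom shows the knob at (347,148) held between the fingers and the cap plate standing up behind the exposed bolt at (365,335); plate depths fit about 65–70°. Relieve the slight pull and hold.

Call:
step_arm(
  rows=[
    [[0, 0, 0.0005], 0],
    [[0, 0, 0.0003], 0],
    [[0, 0, 0], 0],
    [[0, 0, 0], 0],
    [[0, 0, 0], 0],
    [[0, 0, 0], 0],
    [[0, 0, 0], 0],
    [[0, 0, 0], 0],
  ],
)

```text
time_s: 14.55
tool_pos: [0.5575, -0.0481, 0.1789]
tcp_rot: [3.141, 0.0, 3.011]
contact_force: [-1.6, -0.5, 2.0]
grip_width: 0.174
grasp_force: 29.8
```

Strain relieved, steady at about 65°. Handing in.

```bash
python3 -c "
from plant import bot
print(bot.sign_off())"
```

```text
the job is handed in; nothing more can be done
None
```

The brake is latched, the middle bolt was the loose one (the left one was tight; I stopped tapping there), and its cap is held open at about 65° with the other two caps shut and the vials standing; the job is handed in.

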